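# Tap a log slice onto the centre mark of a sprung marking stage

### The arm

A 6-joint arm with a two-finger parallel gripper is mounted at the origin on the work surface. World frame = base frame: x ahead of the robot, y to its left, z up, the work surface at z = 0. Lengths are in m, angles in rad, forces in N, time in s.
With the tool pointing down it reaches from about 0.275 to 0.85 m from the base axis. Payload 5.2 kg.
Tool frame: the origin (TCP) lies at the very end of the fingers, on their centre line; the grasp point (between the pads) lies 19 mm behind it; z points along the fingers, y is the line along which they close (so a half turn about z gives the same grasp; the last joint's range is limited). The gripper opens to 85 mm and grips with 20 to 120 N. Pads are 22 mm wide; open, the fingers measure 114 mm over their backs; the gripper's body (76 mm by 85 mm) begins 54 mm behind the grasp point. The pads swing forward as they close: fully open they stand 13 mm farther back than shut.
Start: joints at [1.027, 0.259, 1.535, -0, 1.348, -0.203], TCP at [0.184, 0.518, 0.231] pointing down, gripper open.
Joint ranges: [-3.14, 3.14], [-0.91, 2.08], [0.19, 2.58], [-1.22, 4.36], [0.22, 2.71], [-3.12, 3.12]. Speed limits (rad/s): [2.57, 2.57, 3.14, 3.14, 3.14, 3.14].

### API

Orientations are given as a unit quaternion [x, y, z, w].
In Python, from plant import r gives the robot as it stands.
- The arm moves only by the tool apply_moves, never from a script. Its arguments are lists of equal length, an entry for each row: "jaw": the closure, from -1 (fully open) to 1 (shut); "offset": the shift along the world's x, y, z in units of 150 mm (1.0 is 150 mm), a list of three; "rot": the turn, a rotation vector about the world's x, y, z in units of pi/2 rad (1.0 is pi/2 rad), a list of three. A call has 1 to 12 rows; each row shifts and turns the commanded pose from where the row before left it; what a row does not reach is not made up. A row lasts 1/12 s, in which the tool goes at most 41.7 mm and 7.16 degrees, less where a joint would pass 70% of its speed; a pose out of reach is approached as far as the arm can. A call with a number of a shift or a turn outside -1 to 1 is refused whole. A call with a gripper value outside its range is refused whole. The fingers move at their own pace and stop on an object; "newtons" is the grip in N (left out, the last holds). Time passes only in rows, so rows that do not move let the fingers close. It gives the time, the measured TCP pose, the force, the opening and the grip force at its end, in the units of the state.
- r.observe(): the state, without advancing time (a new reading comes with each control period).
- r.camera(name): name is "side" or "top" or "wrist"; returns the picture (420x560x3 uint8, red, green, blue); there is no depth.
- r.camera_model(name): a dict with "fx", "fy", "cx", "cy" (pixels), "rvec" (rotation vector, rad) and "tvec" (3), from world to camera coordinates, as OpenCV has them; the wrist camera has in their place "hand_eye" (4x4, takes a point from camera to tool coordinates, whose origin is the TCP and whose axes are the flange's). Camera axes: x right, y down, z forward; pixel columns grow to the right and rows downward; lengths in m; the calibration is good to about 2 mm. A picture is of the moment at which its call begins: read the wrist's pose just before it. camera_model takes no time and is no camera call.
- r.hand_in(): hands the job in; it is judged then, once.
Trained networks look in the newest picture that a camera, given by its name, has taken for a name from the list of things; names that differ only in an ending like _2 or _b are one class to them, and where a whole thing is asked for, a point or a joint stands for the part that bears it (a point fixed in the world has none). Each returns a list of dicts, best first, with "score" (0 to 1); they miss things now and then, are a little off and sometimes report something else, mostly with a low value. They report only what shows in the picture. A call takes as long as a camera call. They do not tell look-alikes from the thing itself.
- r.trace(camera, target): "pixels" (420x560 bool, what is visible of it) and "point" ([column, row] in pixels, amid what is visible of it).
The state is a dict: "time": time; "q": joint angles; "qvel": joint speeds; "joint_torque": joint torques, N m; "eef_pos": TCP position; "eef_rot": TCP orientation; "ft_force": force on the tool from outside, world axes, zero at the start; "moment": the same for the moment, N m; "finger_gap": finger opening in m; "grasp_force": force on a finger pad.
Only numpy, scipy, OpenCV 4.12 (cv2) and the standard library are available. Lean on these libraries where they do the work, as an engineer would, in place of code of your own. Each camera call takes 0.05 s, during which the arm holds its last target. There are 200 camera calls.

### The job

The log slice on the marking stage stands too far towards the stage's blue end. Nudging it gently by its bark, never touching the oiled top face, tap it from the blue end until, let go, it rests a good centimetre past the red centre line, then tap it back from the yellow end until, let go, it rests centred on the red line (overshoots may be tapped back from either side). Then press the green button to report it ready, not before, and leave everything else on the table alone.

Things in the scene. Friction and masses are not known exactly. Their poses are not given: they have to be found in the camera images.
- mark (a point): Centre mark of the marking stage: on its middle line, 50 mm above the table (as high as the slice's centre), fixed to the aluminium frame. Its y is the stage's long axis: +y leads to the blue end bar, -y to the yellow; x lies across, z up. A red line crosses both fence tops at y = 0. Frame 150 (x) by 342 mm (y, with end bars).
- blue_end (a point): Middle of the stage's blue end bar, on its top, 160 mm along +y from the mark, 18 mm above the table. Between the bars run two fixed fences along y, inner faces 52.5 mm either side of the middle line, 18 mm wide, tops 48 mm above the table; the channel between them is open at both ends above the end bars.
- yellow_end (a point): Middle of the stage's yellow end bar, on its top, 160 mm along -y from the mark, 18 mm above the table.
- floor (a point): Middle of the channel's floor, 30 mm above the table, below the mark. The floor is a black rubber platen, 102 by 270 mm, that floats along y on springs (170 N/m, up to 22 mm each way). Push the slice and the platen goes along until the slice slips on it, at a steady force that differs per run; let go, both spring back by force / 170 N/m, some 7 to 17 mm, alike from both sides, within 0.5 s.
- slice_center (a point): Centre of the log slice (half-way up, 50 mm above the table): a disc of wood with dark bark, 100 mm in diameter, 40 mm high, about 0.29 kg, lying flat on the platen between the fences (2.5 mm play on each side), free to slide along the stage's y. It starts 30 to 55 mm from the red line towards the blue end. The bark is smooth to the fingers and splinters above about 10 N.
- face: The freshly oiled, pale top face of the log slice, 90 mm in diameter with a dark dot at its middle, its top 70 mm above the table; origin on the slice's axis 68 mm above the table. Must not be touched.
- slice: The log slice as a whole; origin at the centre of its underside, 30 mm above the table.
- ready (a joint): Travel of the green push button, 0 up, 0.006 m fully down (about 4 N); springs back.
- ready_top (a point): Middle of the top of the green button, 32 mm in diameter, pressed straight down; on a fixed grey control box 90 by 90 by 30 mm.
- disc_big: Bystander: log slice, 110 mm diameter, 35 mm high, lying on the table; origin under its centre.
- disc_small: Bystander: log slice, 84 mm diameter, 25 mm high, lying on top of the large spare one; origin under its centre.
- disc_thin: Bystander: log slice, 66 mm diameter, 18 mm high, lying near the stage's far side; origin under its centre.
- sander: Bystander: cork sanding block, 66 by 110 by 34 mm, near the stage's far side; origin under its centre.
- phone: Bystander: black phone, 74 by 150 by 8 mm; origin under its centre.
- oil: Bystander: amber oil bottle, 60 mm diameter, 150 mm high; origin under its centre.
- pot: Bystander: blue cup, 70 mm across, 80 mm high; origin under its centre.
Mind the look-alikes: they are no part of the job. What is shaped like the slice but purple or turquoise is not meant.

How it is judged:
On the way, in this order (a step that is already met when the one before it is completed fails the run):
1. the slice, let go, rests more than 5 mm past the red line towards the yellow end (y of slice_center in the frame of mark below -0.005 m and contact force between the fingers and slice below 0.05 N and linear speed of slice below 0.01 m/s), for 0.3 s.
2. the slice, let go, rests centred on the red line within 3 mm (y of slice_center in the frame of mark between -0.003 and 0.003 m and contact force between the fingers and slice below 0.05 N and linear speed of slice below 0.01 m/s), for 0.3 s.
3. the green button is pressed at least 4 mm down (value of joint ready above 0.004 m), for 0.05 s.
At the end, for the whole second after the job is handed in: The slice lies flat, at rest and let go on the platen, its centre within 3 mm of the red line along the stage; the green button is up again (less than 2 mm down) (all of step 2 and angle between slice_center's own z axis and vertical below 0.06 rad and z of slice_center in the frame of mark below 0.004 m and x of slice_center in the frame of mark between -0.006 and 0.006 m and value of joint ready below 0.002 m); the robot touches nothing.
It fails at once if the slice is pushed by the fingers with more than 10 N (contact force between the fingers and slice above 10 N).
It fails at once if the slice's oiled top face is touched (contact force between any of the fingers, the arm and face above 0.3 N).
It fails at once if the slice is lifted or tipped (z of slice_center in the frame of mark above 0.012 m or angle between slice_center's own z axis and vertical above 0.2 rad).
It fails at once if the green button is pressed while the slice is not on the mark (value of joint ready above 0.003 m and not (y of slice_center in the frame of mark between -0.004 and 0.004 m)).
It fails at once if a bystander is shifted by more than 20 mm (distance of any of disc_big, disc_small, disc_thin, sander, phone, oil, pot from where it was at the start of the episode above 0.02 m).
It also fails if it takes over 72 s, if anything falls off the work surface, if the arm or the gripper's body presses on something with over 40 N, if the wrist force passes 120 N, or if a joint passes its speed limit or range.

## Working session

There is one attempt and no reset: what is moved stays moved. The work goes in short steps, Python scripts to look and compute and a tool call to move; the robot and the scene stay as the last step left them, time stands still between calls to the robot, and variables do not carry over. Pictures are saved under pics/ and viewed, at most 10 in all, crops included, and the job is handed in when it is done.

Besides the shell and the picture viewer there is one more tool, called after "Emit:" as name(argument=value, ...), one argument or row to a line, values as JSON. apply_moves: Moves the arm, as the interface text tells. Its arguments: {"type":"object","properties":{"jaw":{"type":"array"},"offset":{"type":"array"},"rot":{"type":"array"},"newtons":{"type":"number"}},"required":["jaw","offset","rot"]}

```bash
mkdir -p pics; ls; cat > h.py <<'E'
import numpy as np, cv2
from plant import r
def ray(cam,px,z):
    m=r.camera_model(cam); R=cv2.Rodrigues(np.array(m["rvec"],float))[0]; t=np.array(m["tvec"],float).ravel()
    d=R.T@np.array([(px[0]-m["cx"])/m["fx"],(px[1]-m["cy"])/m["fy"],1.]); c=-R.T@t
    return c+d*(z-c[2])/d[2]
def proj(cam,p):
    m=r.camera_model(cam); R=cv2.Rodrigues(np.array(m["rvec"],float))[0]; q=R@np.array(p)+np.array(m["tvec"],float).ravel()
    return [m["fx"]*q[0]/q[2]+m["cx"],m["fy"]*q[1]/q[2]+m["cy"]]
def save(cam,n):
    im=r.camera(cam); cv2.imwrite("pics/"+n,im[:,:,::-1]); return im
E
python3 - <<'E'
from h import *
a=save("top","t0.png");b=save("side","s0.png")
print(r.observe())
for n,z in [("face",.07),("slice",.05),("ready_top",.036),("disc_thin",.018),("disc_big",.035),("sander",.034),("phone",.008),("oil",.15),("pot",.08)]:
    for d in r.trace("top",n)[:3]: print(n,round(d["score"],2),np.round(d["point"],1),d["pixels"].sum(),np.round(ray("top",d["point"],z),3))
print(r.camera_model("top"))
E
```

```text
pics
{'time': 0.1, 'q': array([ 1.02720077e+00,  2.59264920e-01,  1.53596520e+00, -2.17899505e-05,
        1.34800746e+00, -2.02816367e-01]), 'qvel': array([ 0.0017408 , -0.00073519, -0.00283735, -0.00022724,  0.00039815,
       -0.00109581]), 'joint_torque': array([ 2.66325849e-03, -4.46967494e+01, -2.91250026e+01, -3.07886976e-04,
        6.14424804e-03,  3.66032418e-05]), 'eef_pos': array([0.18356563, 0.51796084, 0.23056401]), 'eef_rot': array([ 1.69563878e-01,  9.85518856e-01, -7.69721275e-04, -2.89979917e-04]), 'ft_force': array([-0.33335037,  0.34565052,  0.61171564]), 'moment': array([ 0.00863366, -0.01936655,  0.02622163]), 'grasp_force': 0.0, 'finger_gap': 0.0854990026081526}
face 0.81 [216.6 136.8] 641 [0.74  0.203 0.07 ]
face 0.76 [196.  295.4] 677 [0.244 0.258 0.07 ]
face 0.69 [409.3 282.9] 665 [ 0.279 -0.387  0.07 ]
slice 0.94 [407.2 281.9] 898 [ 0.281 -0.387  0.05 ]
slice 0.88 [359.5 282.2] 886 [ 0.281 -0.241  0.05 ]
slice 0.76 [280.6 211.2] 815 [0.502 0.    0.05 ]
ready_top 0.54 [278.3 208.4] 758 [0.513 0.008 0.036]
disc_thin 0.57 [337.  182.4] 325 [ 0.6   -0.184  0.018]
disc_big 0.58 [407.3 240.9] 401 [ 0.408 -0.398  0.035]
sander 0.72 [284.5 169.5] 680 [ 0.64  -0.013  0.034]
phone 0.97 [143.  200.6] 1060 [0.545 0.453 0.008]
oil 0.68 [280.7 208.9] 836 [0.497 0.    0.15 ]
oil 0.59 [190.4 170.8] 443 [0.611 0.266 0.15 ]
oil 0.46 [300.9 214.6] 4064 [ 0.48  -0.058  0.15 ]
pot 0.61 [404.9 169.6] 482 [ 0.626 -0.386  0.08 ]
{'fx': 399.28833116616306, 'fy': 399.28833116616306, 'cx': 273.7844104222359, 'cy': 210.3452418205352, 'rvec': array([ 2.14437111, -2.15418246,  0.11709128]), 'tvec': array([0.02444448, 0.5071459 , 1.24654897])}
```

View pics/t0.png

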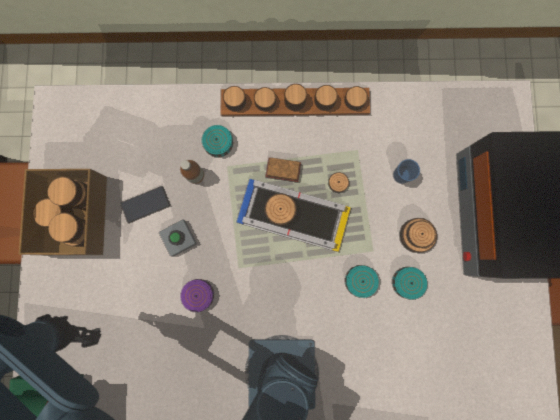

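View pics/s0.png

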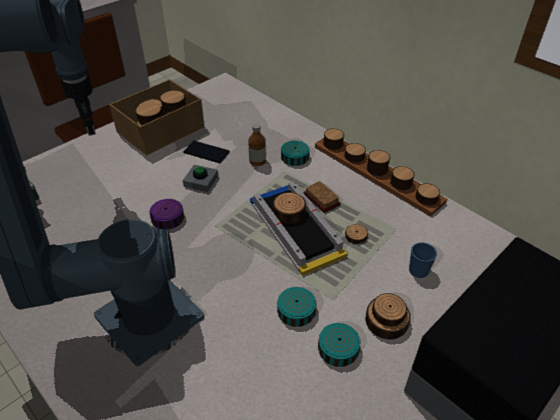

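The top view shows the stage running from its blue bar at (246,202) to its yellow bar at (343,228), with the wooden slice at (281,209) and the green button at (176,238).
Possible mix-ups: turquoise (217,141), (363,281), (410,283); purple (197,295); spare discs (339,182), (421,235); rack row (235–357,97); box (62,205). I choose (281,209), the wooden disc between the fences, and check it in one close crop.

```bash
python3 - <<'E'
from h import *
im=cv2.imread("pics/t0.png")
c=cv2.resize(im[170:260,230:362],None,fx=6,fy=6,interpolation=cv2.INTER_CUBIC); cv2.imwrite("pics/c0.png",c)
hsv=cv2.cvtColor(im,cv2.COLOR_BGR2HSV)
def cen(name,lo,hi,box,z):
    m=cv2.inRange(hsv,lo,hi); k=np.zeros_like(m); x0,y0,x1,y1=box; k[y0:y1,x0:x1]=255; m&=k
    n,l,s,ce=cv2.connectedComponentsWithStats(m)
    for i in range(1,n):
        if s[i,4]>2: print(name,s[i],ce[i].round(1),ray("top",ce[i],z).round(4))
cen("blue",(105,150,60),(130,255,255),(230,170,265,235),.018)
cen("yel",(20,150,100),(35,255,255),(325,190,362,260),.018)
cen("redhi",(170,90,60),(180,255,255),(260,170,340,255),.048)
cen("redlo",(0,150,90),(6,255,255),(260,170,340,255),.048)
cen("green",(45,100,20),(75,255,255),(160,220,195,255),.036)
E
```

```text
blue [239 180  14  42 152] [246.4 198.7] [0.5478 0.1114 0.018 ]
yel [333 207  17  44 268] [341.2 228.2] [ 0.45   -0.1938  0.018 ]
green [170 233   9   9  61] [174.4 237. ] [0.4231 0.3382 0.036 ]
```

View pics/c0.png

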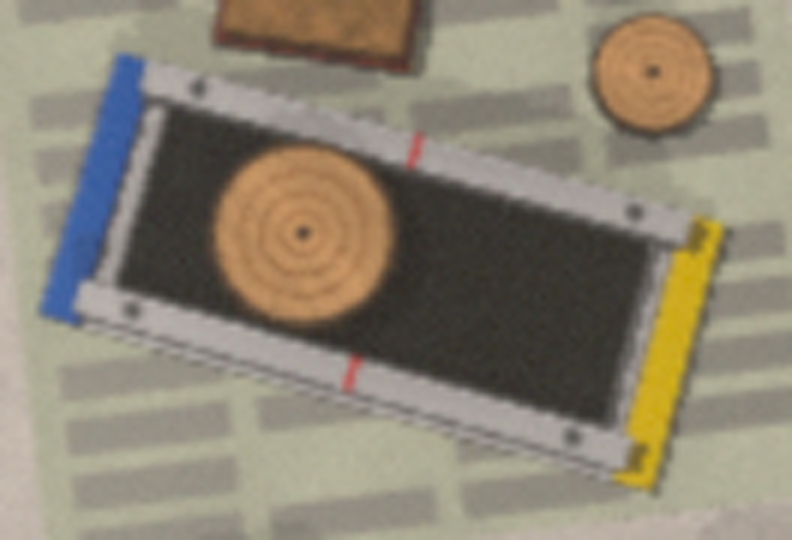

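The crop confirms the slice: a wooden disc between the fences with its dot at (302,233). The red marks are at (417,152) and (351,373), with the blue bar on the left and the yellow bar on the right.

```bash
python3 - <<'E'
from h import *
f=lambda u,v:((u+.5)/6-.5+230,(v+.5)/6-.5+170)
a=ray("top",f(417,152),.048);b=ray("top",f(351,373),.048);s=ray("top",f(302,233),.07)
bl=[ray("top",f(*p),.018) for p in [(130,58),(58,320)]]; ye=[ray("top",f(*p),.018) for p in[(708,220),(642,488)]]
B=np.mean(bl,0);Y=np.mean(ye,0);m=(a+b)/2
print("red",a,b,np.linalg.norm(a-b),m);print("B",B,"Y",Y,np.linalg.norm(B-Y),(B+Y)/2)
d=(B-Y)[:2];d/=np.linalg.norm(d);e=(a-b)[:2];e/=np.linalg.norm(e)
print("dir",d,np.degrees(np.arctan2(d[1],d[0])),np.degrees(np.arctan2(e[1],e[0])))
print("slice",s,"along",(s-m)[:2]@d)
w=m[:2]+.135*d;print("wp blue",w,"delta/150mm",(w-r.observe()["eef_pos"][:2])/.15)
print(r.camera_model("wrist"))
E
```

```text
red [ 0.55412781 -0.05859531  0.048     ] [ 0.43727821 -0.02276816  0.048     ] 0.12221871803592159 [ 0.49570301 -0.04068173  0.048     ]
B [0.54033939 0.11487552 0.018     ] Y [ 0.44926295 -0.19680567  0.018     ] 0.32471538739098577 [ 0.49480117 -0.04096507  0.018     ]
dir [0.28048083 0.95985963] 73.71109595805646 -17.04601353960576
slice [0.50839903 0.00244514 0.07      ] along 0.04495673030486326
wp blue [0.53356792 0.08889932] delta/150mm [ 2.33174202 -2.863092  ]
{'fx': 338.16530596186135, 'fy': 338.16530596186135, 'cx': 281.5248078562378, 'cy': 207.08067055091172, 'hand_eye': array([[ 4.85844882e-04, -9.47285644e-01, -3.20389875e-01,
         8.35750378e-02],
       [ 9.99999851e-01,  3.81064943e-04,  3.89735971e-04,
        -1.35063496e-04],
       [-2.47101941e-04, -3.20390016e-01,  9.47285689e-01,
        -1.42674638e-01],
       [ 0.00000000e+00,  0.00000000e+00,  0.00000000e+00,
         1.00000000e+00]])}
```

Emit:
apply_moves(
  jaw=[1,1,1,1,1,1,1,1,1,1,1,1],
  offset=[
    [0.167,-0.16,0],
    [0.167,-0.16,0],
    [0.167,-0.16,0],
    [0.167,-0.16,0],
    [0.167,-0.16,0],
    [0.167,-0.16,0],
    [0.167,-0.18,0],
    [0.167,-0.18,0],
    [0.167,-0.18,0],
    [0.167,-0.18,0],
    [0.1,-0.18,0],
    [0,0,0],
  ],
  rot=[
    [0,0,0.031],
    [0,0,0],
    [0,0,0],
    [0,0,0],
    [0,0,0],
    [0,0,0],
    [0,0,0],
    [0,0,0],
    [0,0,0],
    [0,0,0],
    [0,0,0],
    [0,0,0],
  ],
  newtons=20,
)

```text
time: 1.55
eef_pos: [0.4525, 0.235, 0.2313]
eef_rot: [0.148, 0.989, -0.001, 0.001]
ft_force: [-0.2, 0.2, -0.5]
finger_gap: -0.0004
grasp_force: 0.0
```

```bash
cat >> h.py <<'E'
from scipy.spatial.transform import Rotation as Ro
def wT(o):
    T=np.eye(4);T[:3,:3]=Ro.from_quat(o["eef_rot"]).as_matrix();T[:3,3]=o["eef_pos"];return T@np.array(r.camera_model("wrist")["hand_eye"])
def wray(o,px,z):
    m=r.camera_model("wrist");T=wT(o);d=T[:3,:3]@np.array([(px[0]-m["cx"])/m["fx"],(px[1]-m["cy"])/m["fy"],1.]);c=T[:3,3];return c+d*(z-c[2])/d[2]
def wproj(o,p):
    m=r.camera_model("wrist");q=np.linalg.inv(wT(o))@np.r_[p,1];return np.array([m["fx"]*q[0]/q[2]+m["cx"],m["fy"]*q[1]/q[2]+m["cy"]])
E
python3 - <<'E'
from h import *
o=r.observe();im=save("wrist","w0.png");print(wproj(o,[.423,.338,.036]),wproj(o,[.508,.002,.07]))
hs=cv2.cvtColor(im,cv2.COLOR_RGB2HSV);m=cv2.inRange(hs,(45,90,20),(80,255,255))
n,l,s,c=cv2.connectedComponentsWithStats(m)
for i in range(1,n):
    if s[i,4]>80: print(s[i],c[i],wray(o,c[i],.036))
E
```

```text
[374.5553387  119.77540979] [ 84.33504629 298.83243067]
[ 355  103   37   37 1021] [373.12634672 121.05288932] [0.42377789 0.33642439 0.036     ]
```

View pics/w0.png

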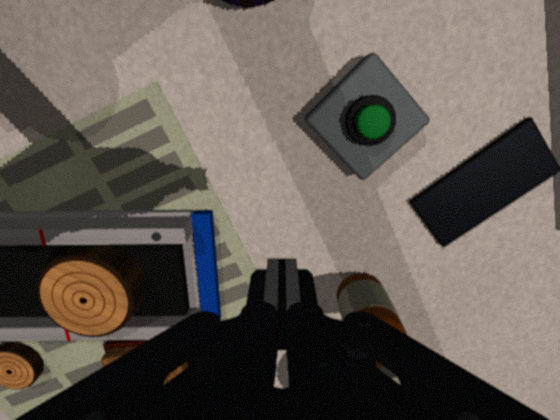

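The wrist view shows the green button at (373,121) on its grey box, the slice dot at (84,301) and the blue bar at (205,265). All agree with the projections to within about 2 mm.

Emit:
apply_moves(
  jaw=[1,1,1,1,1,1,1,1,1,1,1,1],
  offset=[
    [0.09,-0.166,0],
    [0.09,-0.166,0],
    [0.09,-0.166,0],
    [0.09,-0.166,0],
    [0.09,-0.166,0],
    [0.09,-0.166,0],
    [0,0,-0.23],
    [0,0,-0.23],
    [0,0,-0.23],
    [0,0,-0.23],
    [0,0,-0.1],
    [0,0,0],
  ],
  rot=[
    [0,0,0],
    [0,0,0],
    [0,0,0],
    [0,0,0],
    [0,0,0],
    [0,0,0],
    [0,0,0],
    [0,0,0],
    [0,0,0],
    [0,0,0],
    [0,0,0],
    [0,0,0],
  ],
)

```text
time: 2.6
eef_pos: [0.5266, 0.0913, 0.0743]
eef_rot: [0.145, 0.989, -0.0, -0.004]
ft_force: [-0.4, -0.3, -0.2]
finger_gap: -0.0001
grasp_force: 0.0
```

Emit:
apply_moves(
  jaw=[1,1,1],
  offset=[
    [0,0,0],
    [0,0,0],
    [0,0,0],
  ],
  rot=[
    [0,0,0],
    [0,0,0],
    [0,0,0],
  ],
)

```text
time: 2.85
eef_pos: [0.5317, 0.0904, 0.0803]
eef_rot: [0.145, 0.989, 0.0, 0.002]
ft_force: [0.2, -0.2, -0.2]
finger_gap: -0.0001
grasp_force: 0.0
```

```bash
cat >> h.py <<'E'
D=np.array([.2874,.9578]);M=np.array([.4953,-.0408]);X=np.array([.9578,-.2874])
def st(p): q=np.array(p[:2])-M; return np.round([q@X*1e3,q@D*1e3],1)
E
python3 - <<'E'
from h import *
o=r.observe();im=save("wrist","w1.png");print(o["eef_pos"],st(o["eef_pos"]),Ro.from_quat(o["eef_rot"]).as_matrix()[:,1],wproj(o,[.508,.002,.07]))
E
```

```text
[0.53173746 0.09044204 0.08025818] [ -2.8 136.2] [0.28737997 0.95781611 0.00102156] [101.94255537 271.1627525 ]
```

View pics/w1.png

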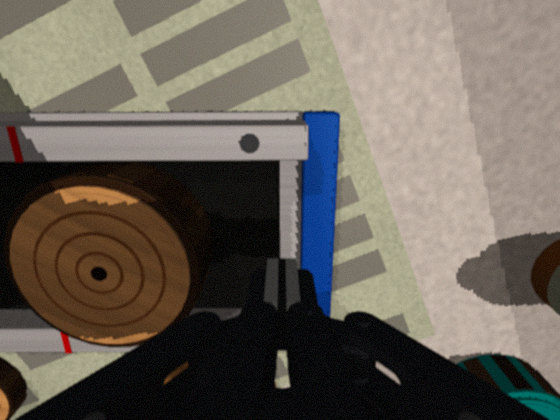

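The wrist view shows the red marks at (14,145) and (67,342), the slice dot at (98,273) and the fingers inside the channel at the blue end. Next I go down and start the slow push.

Emit:
apply_moves(
  jaw=[1,1,1,1,1,1,1,1,1,1,1,1],
  offset=[
    [0.018,-0.005,-0.0625],
    [0,0,-0.0625],
    [0,0,-0.0625],
    [0,0,-0.0625],
    [0,0,0],
    [-0.0115,-0.0383,0],
    [-0.0115,-0.0383,0],
    [-0.0115,-0.0383,0],
    [-0.0038,-0.0128,0],
    [-0.0038,-0.0128,0],
    [-0.0038,-0.0128,0],
    [0,0,0],
  ],
  rot=[
    [0,0,0],
    [0,0,0],
    [0,0,0],
    [0,0,0],
    [0,0,0],
    [0,0,0],
    [0,0,0],
    [0,0,0],
    [0,0,0],
    [0,0,0],
    [0,0,0],
    [0,0,0],
  ],
)

```text
time: 3.9
eef_pos: [0.5262, 0.0658, 0.0411]
eef_rot: [0.146, 0.989, -0.0, 0.0]
ft_force: [-0.8, 0.8, 0.2]
finger_gap: 0.0
grasp_force: 0.0
```

```bash
cat >> h.py <<'E'
def blobs(m,lo,hi):
    n,l,s,c=cv2.connectedComponentsWithStats(m); return [(s[i,4],c[i]) for i in range(1,n) if lo<s[i,4]<hi]
def meas(name):
    o=r.observe();im=save("wrist",name);hs=cv2.cvtColor(im,cv2.COLOR_RGB2HSV)
    print("tcp",st(o["eef_pos"]),o["eef_pos"].round(4),"F",o["ft_force"].round(2),"t",o["time"])
    red=cv2.inRange(hs,(172,110,50),(180,255,255))|cv2.inRange(hs,(0,180,90),(4,255,255))
    R=[]
    for a,c in blobs(red,15,2000):
        p=wray(o,c,.048); q=st(p); print(" red",a,c.round(1),q)
        if 40<abs(q[0])<80: R.append(q)
    for d in r.trace("wrist","face")[:2]:
        u=d["pixels"].astype(np.uint8); 
        if u.sum()<500: continue
        u=cv2.morphologyEx(u,cv2.MORPH_OPEN,np.ones((3,3)));h=cv2.convexHull(np.argwhere(u)[:,::-1].astype(np.int32))
        k=np.zeros_like(u);cv2.fillConvexPoly(k,h,1);k=cv2.erode(k,np.ones((25,25)))
        g=cv2.cvtColor(im,cv2.COLOR_RGB2GRAY);v=hs[:,:,2]
        bh=cv2.morphologyEx(g,cv2.MORPH_BLACKHAT,np.ones((25,25)))*k
        bb=cv2.GaussianBlur(bh,(0,0),4);_,mx,_,loc=cv2.minMaxLoc(bb)
        print(" face",round(d["score"],2),"pt",np.round(d["point"],1),st(wray(o,d["point"],.07)),"dot",loc,mx,st(wray(o,loc,.07)))
E
python3 -c "
from h import *
meas('w2.png')"
```

```text
tcp [ -1. 111.] [0.5262 0.0658 0.0411] F [-0.83  0.83  0.17] t 3.9
 red 323 [  4.9 155.9] [-60.5  -0.4]
 face 0.95 pt [ 96.1 289.4] [-12.6  39.3] dot (110, 319) 74.0 [ 1.  42.4]
```

Emit:
apply_moves(
  jaw=[1,1,1,1,1,1,1,1,1,1,1,1],
  offset=[
    [-0.0029,-0.0096,0],
    [-0.0038,-0.0128,0],
    [-0.0038,-0.0128,0],
    [-0.0038,-0.0128,0],
    [-0.0038,-0.0128,0],
    [-0.0048,-0.016,0],
    [-0.0048,-0.016,0],
    [-0.0048,-0.016,0],
    [-0.0048,-0.016,0],
    [-0.0048,-0.016,0],
    [-0.0048,-0.016,0],
    [-0.0048,-0.016,0],
  ],
  rot=[
    [0,0,0],
    [0,0,0],
    [0,0,0],
    [0,0,0],
    [0,0,0],
    [0,0,0],
    [0,0,0],
    [0,0,0],
    [0,0,0],
    [0,0,0],
    [0,0,0],
    [0,0,0],
  ],
)

```text
time: 5.0
eef_pos: [0.5183, 0.04, 0.0408]
eef_rot: [0.146, 0.989, -0.0, -0.0]
ft_force: [-0.2, 1.3, -0.2]
finger_gap: 0.0001
grasp_force: 0.6
```

```bash
python3 -c "
from h import *
meas('w3.png')"
```

```text
tcp [-1.2 84. ] [0.5183 0.04   0.0408] F [-0.19  1.32 -0.18] t 5.0
 red 432 [ 70.8 154.4] [-61.3  -0.6]
 face 0.87 pt [104.2 289.8] [-12.7  15.6] dot (118, 320) 81.0 [ 1.2 18.7]
```

Emit:
apply_moves(
  jaw=[1,1,1,1,1,1,1,1,1,1,1,1],
  offset=[
    [-0.0048,-0.016,0],
    [-0.0048,-0.016,0],
    [-0.0048,-0.016,0],
    [-0.0048,-0.016,0],
    [-0.0048,-0.016,0],
    [-0.0048,-0.016,0],
    [-0.0048,-0.016,0],
    [-0.0048,-0.016,0],
    [-0.0048,-0.016,0],
    [-0.0048,-0.016,0],
    [-0.0048,-0.016,0],
    [-0.0048,-0.016,0],
  ],
  rot=[
    [0,0,0],
    [0,0,0],
    [0,0,0],
    [0,0,0],
    [0,0,0],
    [0,0,0],
    [0,0,0],
    [0,0,0],
    [0,0,0],
    [0,0,0],
    [0,0,0],
    [0,0,0],
  ],
)

```text
time: 6.1
eef_pos: [0.5096, 0.0113, 0.0408]
eef_rot: [0.146, 0.989, -0.0, -0.0]
ft_force: [-0.5, 0.9, -0.4]
finger_gap: -0.0001
grasp_force: 0.6
```

Emit:
apply_moves(
  jaw=[1,1,1,1,1,1],
  offset=[
    [-0.0048,-0.016,0],
    [-0.0048,-0.016,0],
    [-0.0048,-0.016,0],
    [-0.0048,-0.016,0],
    [0,0,0],
    [0,0,0],
  ],
  rot=[
    [0,0,0],
    [0,0,0],
    [0,0,0],
    [0,0,0],
    [0,0,0],
    [0,0,0],
  ],
)

```text
time: 6.6
eef_pos: [0.5068, 0.0018, 0.0408]
eef_rot: [0.146, 0.989, 0.0, -0.0]
ft_force: [0.8, 2.2, 0.6]
finger_gap: 0.0001
grasp_force: 0.6
```

```bash
python3 -c "
from h import *
meas('w4.png')"
```

```text
tcp [-1.2 44.1] [0.5068 0.0018 0.0408] F [0.82 2.15 0.61] t 6.6
 red 414 [170.6 154.5] [-61.3  -0.5]
 face 0.62 pt [102.8 289. ] [-13.1 -24.9] dot (118, 320) 95.0 [  1.2 -21.2]
```

Emit:
apply_moves(
  jaw=[1,1,1,1,1,1,1,1,1,1,1,1],
  offset=[
    [0.0048,0.016,0],
    [0.0048,0.016,0],
    [0.0048,0.016,0],
    [0.0048,0.016,0],
    [0.0048,0.016,0],
    [0.0048,0.016,0],
    [0.0048,0.016,0],
    [0.0048,0.016,0],
    [0.0115,0.0383,0],
    [0.0115,0.0383,0],
    [0,0,0],
    [0,0,0],
  ],
  rot=[
    [0,0,0],
    [0,0,0],
    [0,0,0],
    [0,0,0],
    [0,0,0],
    [0,0,0],
    [0,0,0],
    [0,0,0],
    [0,0,0],
    [0,0,0],
    [0,0,0],
    [0,0,0],
  ],
)

```text
time: 7.7
eef_pos: [0.5161, 0.0331, 0.0408]
eef_rot: [0.145, 0.989, -0.0, 0.0]
ft_force: [-0.6, -0.5, -0.5]
finger_gap: -0.0002
grasp_force: 0.0
```

```bash
python3 -c "
from h import *
meas('w5.png')"
```

```text
tcp [-1.3 76.7] [0.5161 0.0331 0.0408] F [-0.61 -0.54 -0.48] t 7.7
 red 419 [ 89.2 154.5] [-61.2  -0.6]
 face 0.93 pt [ 63.5 300.5] [-7.9 -8.5] dot (52, 320) 94.0 [  1.2 -14.9]
```

Emit:
apply_moves(
  jaw=[1,1,1,1,1,1,1,1,1,1,1,1],
  offset=[
    [0,0,0.1],
    [0,0,0.15],
    [0,0,0.15],
    [0,0,0.15],
    [0,0,0.15],
    [0,0,0.15],
    [-0.03,-0.1,0],
    [-0.044,-0.147,0],
    [-0.044,-0.147,0],
    [-0.044,-0.147,0],
    [0,0,0],
    [0,0,0],
  ],
  rot=[
    [0,0,0],
    [0,0,0],
    [0,0,0],
    [0,0,0],
    [0,0,0],
    [0,0,0],
    [0,0,0],
    [0,0,0],
    [0,0,0],
    [0,0,0],
    [0,0,0],
    [0,0,0],
  ],
)

```text
time: 8.8
eef_pos: [0.4915, -0.0496, 0.1684]
eef_rot: [0.147, 0.989, 0.0, 0.0]
ft_force: [0.4, 0.2, -0.4]
finger_gap: 0.0001
grasp_force: 0.0
```

```bash
python3 -c "
from h import *
meas('w6.png')"
```

```text
tcp [-1.1 -9.5] [ 0.4915 -0.0496  0.1684] F [ 0.42  0.23 -0.36] t 8.8
 red 105 [293.5 125.4] [-61.2  -0.2]
 face 0.57 pt [278.6 208.8] [ -1.8 -11.7] dot (277, 212) 88.0 [  0.7 -12.9]
```

View pics/w6.png

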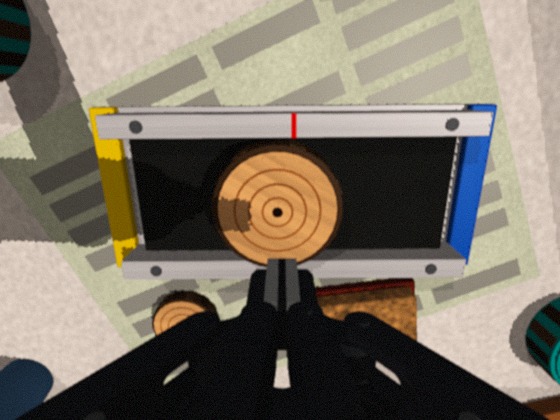

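The wrist view shows the slice dot at (277,212), left of the red mark at x = 293.5, so the slice now rests on the yellow side. The four fence screws are visible and let me refine the axis.

```bash
python3 - <<'E'
from h import *
o=r.observe();im=cv2.imread("pics/w6.png");g=cv2.cvtColor(im,cv2.COLOR_BGR2GRAY)
P=[]
for p in [(136,127),(452,124),(156,271),(431,269)]:
    x,y=p;w=255-g[y-7:y+8,x-7:x+8].astype(float);w=np.clip(w-np.percentile(w,75),0,None)
    yy,xx=np.mgrid[-7:8,-7:8];c=(x+(w*xx).sum()/w.sum(),y+(w*yy).sum()/w.sum());q=wray(o,c,.048);P.append(q[:2]);print(np.round(c,1),st(q))
P=np.array(P);d=(P[1]-P[0])+(P[3]-P[2]);print(np.degrees(np.arctan2(d[1],d[0])),"mean",P.mean(0),st(P.mean(0)))
print(Ro.from_quat(o["eef_rot"]).as_matrix()[:,1])
E
```

```text
[135.7 126.3] [ -60.7 -118.9]
[450.5 124.4] [-62. 120.]
[155.9 270.6] [  62.8 -118.3]
[429.9 268.5] [ 61.  121.7]
73.65880904141478 mean [ 0.4959053  -0.03979873] [0.3 1.1]
[2.88590208e-01 9.57452629e-01 3.93218037e-04]
```

```bash
cat >> h.py <<'E'
D=np.array([.2814,.9596]);M=np.array([.4954,-.0403]);X=np.array([.9596,-.2814])
E
```

Emit:
apply_moves(
  jaw=[1,1,1,1,1,1,1,1,1,1,1,1],
  offset=[
    [-0.034,-0.144,0],
    [-0.042,-0.144,0],
    [-0.042,-0.144,0],
    [-0.042,-0.144,0],
    [0,0,0],
    [0,0,-0.12],
    [0,0,-0.14],
    [0,0,-0.14],
    [0,0,-0.14],
    [0,0,-0.14],
    [0,0,-0.14],
    [0,0,0],
  ],
  rot=[
    [0,0,0.006],
    [0,0,0],
    [0,0,0],
    [0,0,0],
    [0,0,0],
    [0,0,0],
    [0,0,0],
    [0,0,0],
    [0,0,0],
    [0,0,0],
    [0,0,0],
    [0,0,0],
  ],
)

```text
time: 9.9
eef_pos: [0.4655, -0.1323, 0.0419]
eef_rot: [0.14, 0.99, 0.001, -0.003]
ft_force: [-0.7, 0.5, -0.4]
finger_gap: -0.0
grasp_force: 0.0
```

```bash
python3 -c "
from h import *
meas('w7.png')"
```

```text
tcp [ -2.7 -96.7] [ 0.4655 -0.1323  0.0419] F [-0.68  0.46 -0.41] t 9.9
 red 425 [518.7 158.4] [-61.3  -0.1]
 face 0.82 pt [491.  300.8] [ -8.5 -14. ] dot (491, 321) 154.0 [  0.9 -12.1]
```

Emit:
apply_moves(
  jaw=[1,1,1,1,1,1,1,1,1,1,1,1],
  offset=[
    [0.0261,0.0408,0],
    [0.0131,0.0448,0],
    [0.0038,0.0128,0],
    [0.0038,0.0128,0],
    [0.0038,0.0128,0],
    [0.0038,0.0128,0],
    [0.0038,0.0128,0],
    [0.0038,0.0128,0],
    [0.0038,0.0128,0],
    [0.0038,0.0128,0],
    [0.0038,0.0128,0],
    [0.0038,0.0128,0],
  ],
  rot=[
    [0,0,0],
    [0,0,0],
    [0,0,0],
    [0,0,0],
    [0,0,0],
    [0,0,0],
    [0,0,0],
    [0,0,0],
    [0,0,0],
    [0,0,0],
    [0,0,0],
    [0,0,0],
  ],
)

```text
time: 11.0
eef_pos: [0.4794, -0.1029, 0.0453]
eef_rot: [0.141, 0.99, -0.0, 0.0]
ft_force: [-0.1, -1.0, 1.1]
finger_gap: 0.0
grasp_force: 0.8
```

```bash
python3 -c "
from h import *
meas('w8.png')"
```

```text
tcp [  2.3 -64.6] [ 0.4794 -0.1029  0.0453] F [-0.1  -0.97  1.08] t 11.0
 red 407 [438.2 144.6] [-61.3  -0.3]
 face 0.75 pt [456.  278.9] [-11.5   4.6] dot (440, 306) 161.0 [1.1 0.2]
```

Emit:
apply_moves(
  jaw=[1,1,1,1,1,1,1,1,1,1,1,1],
  offset=[
    [0.0033,0.0112,0],
    [0.0033,0.0112,0],
    [0.0033,0.0112,0],
    [0.0033,0.0112,0],
    [0,0,0],
    [0,0,0],
    [-0.0047,-0.016,0],
    [-0.0047,-0.016,0],
    [-0.0047,-0.016,0],
    [-0.0047,-0.016,0],
    [-0.0094,-0.032,0],
    [-0.0094,-0.032,0],
  ],
  rot=[
    [0,0,0],
    [0,0,0],
    [0,0,0],
    [0,0,0],
    [0,0,0],
    [0,0,0],
    [0,0,0],
    [0,0,0],
    [0,0,0],
    [0,0,0],
    [0,0,0],
    [0,0,0],
  ],
)

```text
time: 12.1
eef_pos: [0.4755, -0.1158, 0.0453]
eef_rot: [0.141, 0.99, 0.0, -0.0]
ft_force: [0.6, 0.7, 0.2]
finger_gap: 0.0001
grasp_force: 0.0
```

Emit:
apply_moves(
  jaw=[1,1,1,1,1,1,1,1,1,1,1,1],
  offset=[
    [-0.01,-0.032,0],
    [0,0,0],
    [0,0,0.1],
    [0,0,0.16],
    [0,0,0.16],
    [0,0,0.16],
    [0,0,0.16],
    [0,0,0.16],
    [0.044,0.15,0],
    [0.044,0.15,0],
    [0.044,0.15,0],
    [0.044,0.15,0],
  ],
  rot=[
    [0,0,0],
    [0,0,0],
    [0,0,0],
    [0,0,0],
    [0,0,0],
    [0,0,0],
    [0,0,0],
    [0,0,0],
    [0,0,0],
    [0,0,0],
    [0,0,0],
    [0,0,0],
  ],
)

```text
time: 13.1
eef_pos: [0.5007, -0.0294, 0.1806]
eef_rot: [0.141, 0.99, 0.0, 0.0]
ft_force: [-1.6, 0.1, 0.5]
finger_gap: 0.0
grasp_force: 0.0
```

Emit:
apply_moves(
  jaw=[1,1,1],
  offset=[
    [-0.1,0,0],
    [-0.1,0,0],
    [0,0,0],
  ],
  rot=[
    [0,0,0],
    [0,0,0],
    [0,0,0],
  ],
)

```text
time: 13.35
eef_pos: [0.4681, -0.0291, 0.1799]
eef_rot: [0.14, 0.99, 0.0, -0.001]
ft_force: [-0.4, 0.2, -0.8]
finger_gap: -0.0001
grasp_force: 0.0
```

```bash
python3 -c "
from h import *
meas('w9.png')"
```

```text
tcp [-29.3   3. ] [ 0.4681 -0.0291  0.1799] F [-0.44  0.16 -0.83] t 13.35
 red 93 [277.5 160.1] [-61.   -0.4]
 face 0.71 pt [543.9 374.5] [138.1 251.8] dot (559, 386) 12.0 [151.9 269.7]
 face 0.65 pt [274.2 230.6] [-7.8 -2.8] dot (275, 240) 73.0 [ 0.5 -2.2]
```

View pics/w9.png

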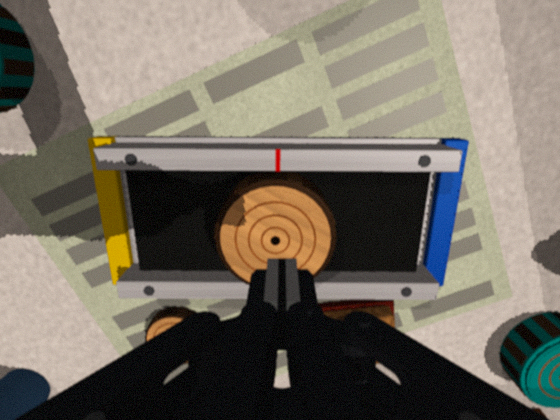

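The wrist view shows the slice dot at (275,240) and the near red mark at (277.5,160), so the slice rests about 2 mm to the yellow side. I shift the arm to see both red marks.

Emit:
apply_moves(
  jaw=[1,1,1,1,1],
  offset=[
    [0.12,-0.036,0],
    [0.12,-0.036,0],
    [0.12,-0.036,0],
    [0,0,0],
    [0,0,0],
  ],
  rot=[
    [0,0,0],
    [0,0,0],
    [0,0,0],
    [0,0,0],
    [0,0,0],
  ],
)

```text
time: 13.87
eef_pos: [0.5256, -0.047, 0.18]
eef_rot: [0.141, 0.99, 0.0, -0.0]
ft_force: [-0.1, 0.3, 0.5]
finger_gap: -0.0
grasp_force: 0.0
```

```bash
python3 -c "
from h import *
meas('w10.png');meas('w11.png')
im=cv2.imread('pics/w11.png');cv2.imwrite('pics/c11.png',cv2.resize(im[40:300,150:410],None,fx=2.3,fy=2.3))"
```

```text
tcp [30.9  2. ] [ 0.5256 -0.047   0.18  ] F [-0.12  0.27  0.54] t 13.8667
 red 96 [278.5  81.5] [-60.8  -0.4]
 red 59 [278.5 232.6] [63.9 -0.5]
 red 21 [397.1 252.6] [ 83.1 106. ]
 face 0.73 pt [278.2 163.1] [-2.3 -0.5] dot (276, 166) 88.0 [-0.1 -2.2]
tcp [29.3  2.2] [ 0.5242 -0.0464  0.1799] F [-0.92 -0.61 -1.15] t 13.9667
 red 77 [278.1  83.5] [-61.   -0.5]
 red 45 [278.  234.1] [63.6 -0.7]
 red 29 [396.2 254.1] [ 82.9 105.6]
 face 0.87 pt [276.8 166.2] [-1.6 -1.4] dot (276, 169) 89.0 [ 0.5 -2. ]
 face 0.58 pt [550.6 332.3] [149.5 245.1] dot (558, 331) 8.0 [148.1 251.4]
```

View pics/c11.png

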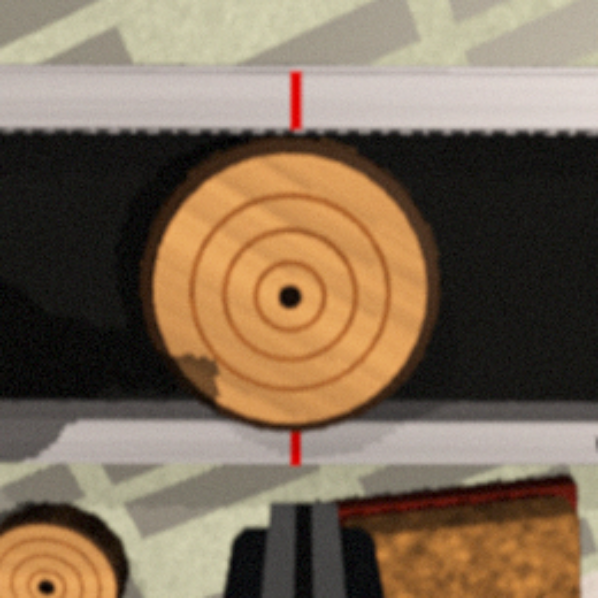

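The crop shows both red marks in one column (295) and the dot at (290,296), so the slice sits about 1.8 mm to the yellow side. That is within tolerance, but one more tap, 1.6 mm deeper, gives better margin.

Emit:
apply_moves(
  jaw=[1,1,1,1,1,1,1,1,1,1,1,1],
  offset=[
    [-0.087,-0.135,0],
    [-0.087,-0.135,0],
    [-0.087,-0.135,0],
    [-0.087,-0.135,0],
    [0,0,0],
    [0,0,-0.13],
    [0,0,-0.16],
    [0,0,-0.16],
    [0,0,-0.16],
    [0,0,-0.16],
    [0,0,-0.13],
    [0,0,0],
  ],
  rot=[
    [0,0,0],
    [0,0,0],
    [0,0,0],
    [0,0,0],
    [0,0,0],
    [0,0,0],
    [0,0,0],
    [0,0,0],
    [0,0,0],
    [0,0,0],
    [0,0,0],
    [0,0,0],
  ],
)

```text
time: 15.07
eef_pos: [0.4697, -0.1255, 0.0422]
eef_rot: [0.141, 0.99, 0.001, -0.003]
ft_force: [-0.9, 0.2, 0.3]
finger_gap: 0.0002
grasp_force: 0.0
```

Emit:
apply_moves(
  jaw=[1,1],
  offset=[
    [0,0,0],
    [0,0,0],
  ],
  rot=[
    [0,0,0],
    [0,0,0],
  ],
)

```text
time: 15.23
eef_pos: [0.4731, -0.1274, 0.0464]
eef_rot: [0.141, 0.99, -0.0, 0.001]
ft_force: [0.2, 0.1, -0.1]
finger_gap: -0.0001
grasp_force: 0.0
```

```bash
python3 -c "
from h import *
p=r.observe()['eef_pos'];print(p,st(p))"
```

```text
[ 0.47309621 -0.12741336  0.04639095] [  3.1 -89.9]
```

Emit:
apply_moves(
  jaw=[1,1,1,1,1,1,1,1,1,1,1,1],
  offset=[
    [0.0113,0.0384,0],
    [0.0113,0.0384,0],
    [0.0113,0.0384,0],
    [0.0032,0.011,0],
    [0.0032,0.011,0],
    [0.0032,0.011,0],
    [0.0032,0.011,0],
    [0.0032,0.011,0],
    [0.0032,0.011,0],
    [0.0032,0.011,0],
    [0.0032,0.011,0],
    [0,0,0],
  ],
  rot=[
    [0,0,0],
    [0,0,0],
    [0,0,0],
    [0,0,0],
    [0,0,0],
    [0,0,0],
    [0,0,0],
    [0,0,0],
    [0,0,0],
    [0,0,0],
    [0,0,0],
    [0,0,0],
  ],
)

```text
time: 16.23
eef_pos: [0.4814, -0.0968, 0.0453]
eef_rot: [0.141, 0.99, -0.0, 0.0]
ft_force: [-0.2, -0.7, 0.3]
finger_gap: 0.0002
grasp_force: 0.6
```

Emit:
apply_moves(
  jaw=[1,1],
  offset=[
    [0,0,0],
    [0,0,0],
  ],
  rot=[
    [0,0,0],
    [0,0,0],
  ],
)

```text
time: 16.4
eef_pos: [0.4813, -0.097, 0.0453]
eef_rot: [0.141, 0.99, -0.0, 0.0]
ft_force: [-0.4, -1.1, 0.7]
finger_gap: 0.0003
grasp_force: 0.6
```

```bash
python3 -c "
from h import *
meas('w12.png')"
```

```text
tcp [  2.4 -58.4] [ 0.4813 -0.097   0.0453] F [-0.42 -1.06  0.73] t 16.4
 red 402 [423.2 144.4] [-61.2  -0.3]
 face 0.87 pt [455.5 281. ] [-10.4  10.8] dot (440, 305) 165.0 [0.8 6.3]
```

Emit:
apply_moves(
  jaw=[1,1,1,1,1,1,1,1,1,1,1,1],
  offset=[
    [0.0018,0.0061,0],
    [0.0018,0.0061,0],
    [0,0,0],
    [0,0,0],
    [-0.0047,-0.016,0],
    [-0.0047,-0.016,0],
    [-0.0047,-0.016,0],
    [-0.0047,-0.016,0],
    [-0.0094,-0.032,0],
    [-0.0094,-0.032,0],
    [-0.0094,-0.032,0],
    [0,0,0],
  ],
  rot=[
    [0,0,0],
    [0,0,0],
    [0,0,0],
    [0,0,0],
    [0,0,0],
    [0,0,0],
    [0,0,0],
    [0,0,0],
    [0,0,0],
    [0,0,0],
    [0,0,0],
    [0,0,0],
  ],
)

```text
time: 17.5
eef_pos: [0.4746, -0.1201, 0.0453]
eef_rot: [0.141, 0.99, -0.0, 0.0]
ft_force: [-0.4, -0.6, -0.3]
finger_gap: -0.0001
grasp_force: 0.0
```

Emit:
apply_moves(
  jaw=[1,1,1,1,1,1,1,1,1,1,1,1],
  offset=[
    [0,0,0.1],
    [0,0,0.16],
    [0,0,0.16],
    [0,0,0.16],
    [0,0,0.16],
    [0,0,0.16],
    [0.07,0.1,0],
    [0.085,0.135,0],
    [0.085,0.135,0],
    [0.085,0.135,0],
    [0,0,0],
    [0,0,0],
  ],
  rot=[
    [0,0,0],
    [0,0,0],
    [0,0,0],
    [0,0,0],
    [0,0,0],
    [0,0,0],
    [0,0,0],
    [0,0,0],
    [0,0,0],
    [0,0,0],
    [0,0,0],
    [0,0,0],
  ],
)

```text
time: 18.5
eef_pos: [0.5236, -0.0425, 0.1801]
eef_rot: [0.14, 0.99, -0.0, -0.0]
ft_force: [0.2, -0.2, 0.0]
finger_gap: -0.0001
grasp_force: 0.0
```

```bash
python3 -c "
from h import *
meas('w13.png');meas('w14.png')"
```

```text
tcp [27.7  5.8] [ 0.5236 -0.0425  0.1801] F [ 0.25 -0.23  0.  ] t 18.5
 red 77 [273.9  85.5] [-61.1  -0.4]
 red 47 [274.  235.8] [63.8 -0.6]
 red 28 [392.7 255.7] [ 82.7 106.3]
 face 0.61 pt [276.3 168.4] [-1.4  1.7] dot (273, 170) 88.0 [-0.2 -0.8]
 face 0.59 pt [549.5 334.6] [150.  248.8] dot (559, 334) 14.0 [149.3 257.2]
tcp [27.5  4.6] [ 0.5231 -0.0437  0.1801] F [-0.29 -0.85 -0.06] t 18.6
 red 100 [275.4  85.9] [-61.1  -0.4]
 red 56 [275.5 236.2] [63.9 -0.7]
 red 18 [395.  255.6] [ 82.6 107. ]
 face 0.72 pt [276.  168.4] [-1.7  0.2] dot (275, 171) 87.0 [ 0.3 -0.5]
 face 0.56 pt [548.6 332.6] [148.  245.8] dot (559, 332) 10.0 [147.3 255. ]
```

The slice is now within about 0.3 mm of the line. On to the button.

Emit:
apply_moves(
  jaw=[1,1,1,1,1,1,1,1,1,1,1,1],
  offset=[
    [-0.055,0.211,0],
    [-0.055,0.211,0],
    [-0.055,0.211,0],
    [-0.055,0.211,0],
    [-0.055,0.211,0],
    [-0.055,0.211,0],
    [-0.055,0.211,0],
    [-0.055,0.211,0],
    [-0.055,0.211,0],
    [-0.055,0.211,0],
    [-0.055,0.211,0],
    [-0.055,0.211,0],
  ],
  rot=[
    [0,0,0],
    [0,0,0],
    [0,0,0],
    [0,0,0],
    [0,0,0],
    [0,0,0],
    [0,0,0],
    [0,0,0],
    [0,0,0],
    [0,0,0],
    [0,0,0],
    [0,0,0],
  ],
)

```text
time: 19.7
eef_pos: [0.4243, 0.337, 0.1805]
eef_rot: [0.142, 0.99, -0.0, 0.0]
ft_force: [0.6, -0.3, -0.6]
finger_gap: -0.0001
grasp_force: 0.0
```

Emit:
apply_moves(
  jaw=[1,1,1],
  offset=[
    [0,0,0],
    [0,0,0],
    [0,0,0],
  ],
  rot=[
    [0,0,0],
    [0,0,0],
    [0,0,0],
  ],
)

```text
time: 19.95
eef_pos: [0.4247, 0.3355, 0.1802]
eef_rot: [0.141, 0.99, -0.0, -0.0]
ft_force: [-0.1, -1.0, 0.5]
finger_gap: 0.0001
grasp_force: 0.0
```

```bash
python3 - <<'E'
from h import *
o=r.observe();im=save("wrist","w15.png");hs=cv2.cvtColor(im,cv2.COLOR_RGB2HSV);m=cv2.inRange(hs,(45,90,20),(80,255,255))
print(o["eef_pos"])
for a,c in blobs(m,80,1e5): print(a,c,wray(o,c,.036),wray(o,c,.045))
E
```

```text
[0.4246991  0.33552187 0.18016587]
1169 [278.7005988  194.29426861] [0.42543594 0.33261644 0.036     ] [0.42289466 0.33344135 0.045     ]
```

Emit:
apply_moves(
  jaw=[1,1,1,1,1,1,1,1,1,1,1,1],
  offset=[
    [0,-0.01,-0.14],
    [0,0,-0.16],
    [0,0,-0.16],
    [0,0,-0.16],
    [0,0,-0.16],
    [0,0,-0.02],
    [0,0,-0.02],
    [0,0,-0.02],
    [0,0,-0.02],
    [0,0,-0.02],
    [0,0,0],
    [0,0,0],
  ],
  rot=[
    [0,0,0],
    [0,0,0],
    [0,0,0],
    [0,0,0],
    [0,0,0],
    [0,0,0],
    [0,0,0],
    [0,0,0],
    [0,0,0],
    [0,0,0],
    [0,0,0],
    [0,0,0],
  ],
)

```text
time: 21.0
eef_pos: [0.4256, 0.3353, 0.0493]
eef_rot: [0.141, 0.99, 0.001, 0.001]
ft_force: [2.2, -0.2, 2.7]
finger_gap: -0.0005
grasp_force: 1.1
```

Emit:
apply_moves(
  jaw=[1,1,1],
  offset=[
    [0,0,-0.01],
    [0,0,-0.01],
    [0,0,0],
  ],
  rot=[
    [0,0,0],
    [0,0,0],
    [0,0,0],
  ],
)

```text
time: 21.25
eef_pos: [0.4255, 0.3353, 0.046]
eef_rot: [0.141, 0.99, 0.001, 0.001]
ft_force: [2.2, -1.0, 5.1]
finger_gap: -0.0003
grasp_force: 2.4
```

Emit:
apply_moves(
  jaw=[1,1,1],
  offset=[
    [0,0,-0.01],
    [0,0,-0.005],
    [0,0,0],
  ],
  rot=[
    [0,0,0],
    [0,0,0],
    [0,0,0],
  ],
)

```text
time: 21.5
eef_pos: [0.4256, 0.3354, 0.0457]
eef_rot: [0.141, 0.99, 0.001, 0.001]
ft_force: [-2.2, -3.7, 20.6]
finger_gap: 0.0
grasp_force: 10.5
```

The button has bottomed out at 20 N. I lift off and check.

Emit:
apply_moves(
  jaw=[1,1,1,1,1,1,1,1,1,1],
  offset=[
    [0,0,0.03],
    [0,0,0.1],
    [0,0,0.15],
    [0,0,0.15],
    [0,0,0.15],
    [0,0,0.15],
    [0,0,0.15],
    [0,0,0],
    [0,0,0],
    [0,0,0],
  ],
  rot=[
    [0,0,0],
    [0,0,0],
    [0,0,0],
    [0,0,0],
    [0,0,0],
    [0,0,0],
    [0,0,0],
    [0,0,0],
    [0,0,0],
    [0,0,0],
  ],
)

```text
time: 22.33
eef_pos: [0.4236, 0.3348, 0.1741]
eef_rot: [0.141, 0.99, -0.0, -0.001]
ft_force: [0.8, 0.6, -0.6]
finger_gap: -0.0
grasp_force: 0.0
```

```bash
python3 - <<'E'
from h import *
im=save("top","t1.png");cv2.imwrite("pics/c12.png",cv2.resize(cv2.imread("pics/t1.png")[160:270,150:362],None,fx=3.7,fy=3.7,interpolation=cv2.INTER_CUBIC))
o=r.observe();print(o["eef_pos"],o["ft_force"],o["time"])
E
```

```text
[0.4234386  0.33464214 0.17361959] [ 0.35687766 -0.13409546  0.32273783] 22.3833
```

View pics/c12.png

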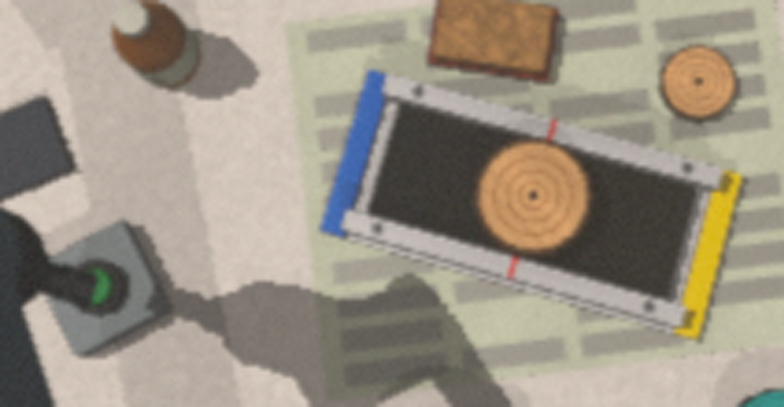

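The crop shows the slice dot at (533,195) on the line joining the red marks at (552,128) and (514,267). The arm is clear of the button, and the oil bottle, sanding block and thin spare disc stand where they were.

```bash
python3 -c "
from plant import r
print(r.hand_in())"
```

```text
the job is handed in; nothing more can be done
None
```

I handed the job in at about 22 s: the slice was tapped to about 13 mm past the red line, tapped back to within about 0.5 mm of it by wrist camera, then the green button was fully pressed and released; the verdict was not shown.

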